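Close the square reagent jar and return it to the narrow ledge

ROBOT

A 6-joint arm with a two-finger parallel gripper is mounted at the origin on the work surface. World frame = base frame: x ahead of the robot, y to its left, z up, the work surface at z = 0. Lengths are in m, angles in rad, forces in N, time in s.
With the tool pointing down it reaches from about 0.3 to 0.775 m from the base axis. Payload 14.6 kg.
Tool frame: the origin (TCP) lies midway between the tips of the shut fingers; the grasp point (between the pads) lies 19 mm behind it (ctrl.pinch_z is the z of the grasp point in the tool frame, in m); z points along the fingers, y is the line along which they close (so a half turn about z gives the same grasp; the last joint's range is limited). The gripper opens to 94 mm and grips with 3 to 60 N. Pads are 16 mm wide; open, the fingers measure 119 mm over their backs; the gripper's body (75 mm by 177 mm) begins 78 mm behind the grasp point.
Start: joints at [1.222, 0.3, 1.521, -0, 1.321, -0.067], TCP at [0.153, 0.528, 0.205] pointing down, gripper open.
Joint ranges: [-3.03, 3.03], [-0.79, 2.21], [0.23, 2.52], [-1.04, 4.18], [0, 3.07], [-2.55, 2.55]. Speed limits (rad/s): [2.22, 2.22, 2.57, 3.14, 3.14, 3.14].

INTERFACE

Orientations are given as [roll, pitch, yaw] about the fixed x, y, z axes, in that order (R = Rz(yaw) Ry(pitch) Rx(roll)).
In Python, from station import ctrl, camera, ticket gives the robot as it stands. The module is installed in compiled form; this text tells all that it offers.
- The arm moves only by the shell command python3 -m inch 'ROWS' [FORCE]. ROWS is text: rows parted by semicolons, each of 7 numbers parted by spaces: the opening, from -1 (shut) to 1 (fully open), then the shift along the tool's x, y, z in units of 0.03 m (1.0 is 0.03 m), then the turn, a rotation vector about the tool's x, y, z in units of 10 degrees (1.0 is 10 degrees). In form: grip dx dy dz rx ry rz; .... A call has 1 to 10 rows; each row shifts and turns the commanded pose from where the row before left it, along the tool's axes as they then stand; what a row does not reach is not made up. A row lasts 1/8 s, in which the tool goes at most 62.5 mm and 10.7 degrees, less where a joint would pass 70% of its speed; a pose out of reach is approached as far as the arm can. A call with a number of a shift or a turn outside -1 to 1 is refused whole. A call with a gripper value outside its range is refused whole. The fingers move at their own pace and stop on an object; FORCE is the grip in N (left out, the last holds). Time passes only in rows, so rows that do not move let the fingers close. It gives the time, the measured TCP pose, the force, the opening and the grip force at its end, in the units of the state.
- ctrl.get_obs(): the state, without advancing time (a new reading comes with each control period).
- camera(name): name is "side" or "top" or "wrist"; returns a dict with "img" (384x512x3 uint8, blue, green, red), "range_z" (384x512 float32, m along the optical axis (not along the pixel's ray), 0 where there is no reading), "intrinsics" (3x3 intrinsics, pixels), "view" (4x4, takes a point from world to camera coordinates). Camera axes: x right, y down, z forward; pixel columns grow to the right and rows downward; lengths in m; the calibration is good to about 2 mm. A picture is of the moment at which its call begins.
- ticket.hand_in(): hands the job in; it is judged then, once.
The state is a dict: "time_s": time; "qpos": joint angles; "joint_vel": joint speeds; "tau": joint torques, N m; "ee_pos": TCP position; "eef_rot": TCP orientation; "force": force on the tool from outside, world axes, zero at the start; "moment": the same for the moment, N m; "grip_width": finger opening in m; "grip_force": force on a finger pad.
Only numpy, scipy, OpenCV 4.12 (cv2) and the standard library are available. Lean on these libraries where they do the work, as an engineer would, in place of code of your own. Each camera call takes 0.05 s, during which the arm holds its last target. There are 200 camera calls.

TASK

The square amber jar standing in its grey holder has a loose screw cap: with the jar still in the holder, turn the cap clockwise until it stops. Then put the jar gently back on the narrow raised ledge, upright and centred on the empty black rubber pad with its sides square to the ledge, and let go. Do not knock over or shift the other glassware.

Things in the scene. Friction and masses are not known exactly. Their poses are not given: they have to be found in the camera images.
- jar: The only square jar: amber glass, 56 x 56 mm with flat upright sides to 80 mm, a 44 mm square shoulder to 89 mm, a 38 mm round neck, and the cap from 94 to 120 mm above its underside. 0.3 to 0.5 kg, low centre of mass. Starts upright in the holder. Origin: centre of its underside; z up, x and y square to its sides; blank paper label on the -x side.
- cap (a joint): Turn of the jar's captive black cap, rad: 0 = fully home at a hard stop; grows as it is unscrewed (anticlockwise from above), up to 1.6. Starts at 0.8 to 1.3. Turns in place, without rising, against about 0.08 Nm of friction and stays where it is left. It cannot come off: the jar can be lifted by it.
- cap_grip (a point): Centre of the cap, on its turning axis at half its height (107 mm above the jar's underside). The cap is round, 48 mm across, 26 mm high, with a white radial rib on top that points to the labelled side of the jar when home. The point turns with the cap.
- holder: Grey plastic jar holder, fixed to the table: base 110 x 110 x 6 mm with a square raised rim, 80 x 80 mm outside, 60 mm inside, top at 24 mm. The jar stands in it on the 6 mm base, with 2 mm play all round, and so cannot turn. Origin: centre of its underside.
- ledge: Narrow wooden ledge, fixed: a board 44 mm deep (its x), 380 mm long (its y), 14 mm thick, top at 70 mm, on two dark steel posts. The jar is 12 mm wider than the board is deep. Origin: on the table under the board's centre. Three places 120 mm apart along y: two hold the tall and the short bottle, one is empty; which is which varies.
- pad: Black rubber pad fixed on the ledge at the empty place: 44 mm (x, across the ledge) by 64 mm (y, along it), 2 mm thick, so the jar's underside ends at 72 mm above the table. Origin: centre of its underside; axes parallel to the ledge's.
- tall_bottle: Bystander on the ledge: round clear bottle with white cap, 50 mm across, 110 mm high. Origin: centre of its underside.
- short_bottle: Bystander on the ledge: round amber jar with black cap, 52 mm across, 90 mm high. Origin: centre of its underside.
- round_jar: Bystander on the table: round amber jar with black cap, 60 mm across, 105 mm high. Origin: centre of its underside.
- beaker: Bystander on the table: open glass beaker, 70 mm across, 90 mm high. Origin: centre of its underside.
- dish: Bystander on the table: shallow glass dish, 90 mm across, 18 mm high. Origin: centre of its underside.
- flask: Bystander on the table: conical glass flask, 80 mm across, 122 mm high. Origin: centre of its underside.
Mind the look-alikes: they are no part of the job. What is shaped like the holder but brown or red is not meant. Leave any green or yellow look-alike of the jar alone.

How it is judged:
By the outcome, as a careful person would: the job done as asked, in the order asked, and still so for the second after the job is handed in, with the robot touching nothing.
It also fails if it takes over 48 s, if anything falls off the work surface, if the arm or the gripper's body presses on something with over 40 N, if the wrist force passes 120 N, or if a joint passes its speed limit or range.

## Working session

There is one attempt and no reset: what is moved stays moved. The work goes in short steps, Python scripts to look and compute and a shell command to move; the robot and the scene stay as the last step left them, time stands still between calls to the robot, and variables do not carry over. Pictures are saved under pics/ and viewed, at most 10 in all, crops included, and the job is handed in when it is done.

```bash
mkdir -p pics; cat > h.py <<'E'
import numpy as np, cv2
from station import ctrl, camera, ticket
def shot(n):
    c=camera(n); np.savez(f'pics/{n}.npz',**c); return c
def cloud(c):
    z=c["range_z"]; K=c["intrinsics"]; v,u=np.mgrid[:z.shape[0],:z.shape[1]]
    P=np.stack([(u-K[0,2])/K[0,0]*z,(v-K[1,2])/K[1,1]*z,z],-1)
    T=np.linalg.inv(c["view"]); W=P@T[:3,:3].T+T[:3,3]; W[z==0]=np.nan; return W
E
python3 - <<'E'
from h import *
for n in("top","side"):
    c=shot(n); cv2.imwrite(f'pics/{n}1.png',cv2.resize(c["img"],(800,600)))
o=ctrl.get_obs(); print(o, ctrl.pinch_z)
E
```

```text
{'time_s': 0.1, 'qpos': array([ 1.22238991e+00,  3.00415985e-01,  1.52148679e+00, -4.07075905e-05,
        1.32070083e+00, -6.65762475e-02]), 'joint_vel': array([ 0.00091221,  0.00126223, -0.00055395,  0.00121393, -0.00080456,
        0.00127649]), 'tau': array([ 2.26050843e-04, -5.32631850e+01, -3.53291309e+01,  7.08915596e-02,
        2.34729314e-02, -6.94954247e-05]), 'ee_pos': array([0.1528868 , 0.52809068, 0.20495645]), 'eef_rot': array([-3.14058131e+00, -2.79123653e-05,  2.85977257e+00]), 'force': array([ 0.73811315, -0.89556849, -0.11198855]), 'moment': array([-0.03740518, -0.03550881,  0.02712203]), 'grip_force': 0.0, 'grip_width': 0.09443689364292894} -0.0188
```

View pics/top1.png

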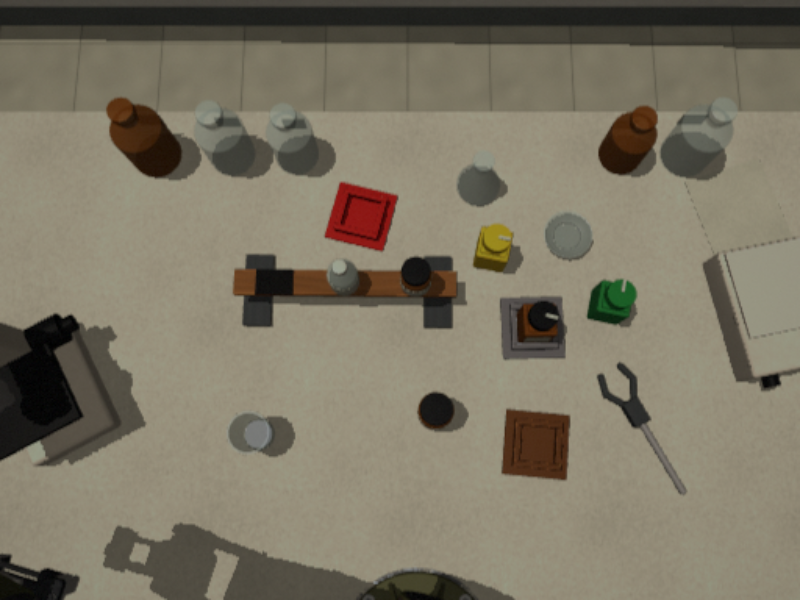

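View pics/side1.png

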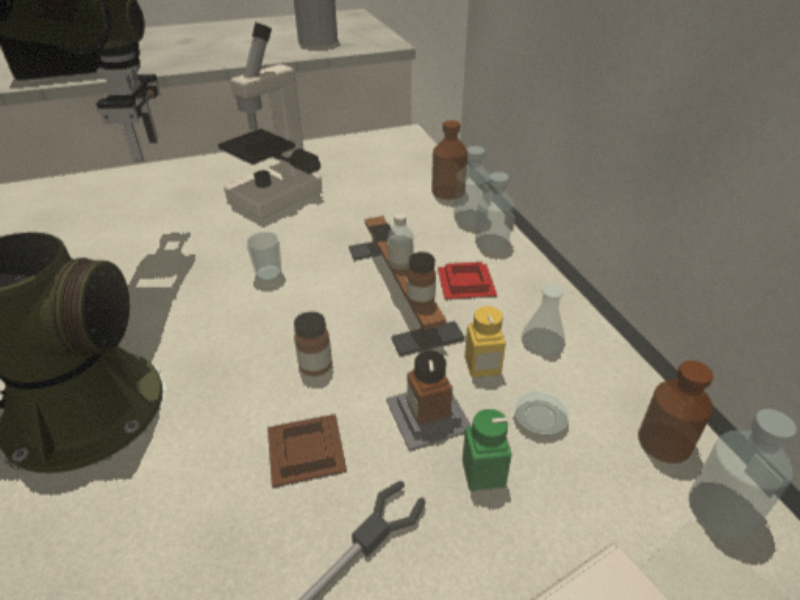

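The top view shows the holder with the amber jar at (533,327), its cap at (543,316) with the rib pointing right, the empty pad at (274,281), the tall bottle at (342,275) and the short one at (415,270). Green and yellow look-alikes sit nearby at (612,298) and (494,247). The side view agrees with this.

```bash
python3 - <<'E'
from h import *
c=dict(np.load('pics/top.npz')); W=cloud(c); s=.64
def reg(x0,y0,x1,y1,lo,hi):
    b=W[int(y0*s):int(y1*s),int(x0*s):int(x1*s)].reshape(-1,3); b=b[(b[:,2]>lo)&(b[:,2]<hi)]; return b
def rect(b,n):
    r=cv2.minAreaRect((b[:,:2]*1000).astype(np.float32)); print(n,len(b),np.round(r[0],1),np.round(r[1],1),round(r[2],2),'z',np.round(np.median(b[:,2]),4))
rect(reg(490,285,590,365,.12,.135),'cap')
rect(reg(490,285,590,365,.075,.10),'shoulder')
rect(reg(490,285,590,365,.018,.030),'rim')
rect(reg(490,285,575,365,.003,.012),'base')
rect(reg(225,255,465,310,.064,.076),'ledge')
rect(reg(325,250,362,300,.13,.2),'tall')
rect(reg(395,250,435,300,.15,.17),'short')
rect(reg(585,270,640,330,.1,.14),'green')
rect(reg(470,220,520,275,.1,.14),'yellow')
# pad: dark pixels on ledge
g=c["img"].max(-1); m=(g<45)&(W[...,2]>.06)&(W[...,2]<.08); m[:, int(310*s):]=0
rect(W[m],'pad')
im=c["img"]; cv2.imwrite('pics/jar1.png',np.hstack([cv2.resize(im[180:235,315:370],(400,400),interpolation=2),cv2.resize(im[150:210,145:205],(400,400),interpolation=2)]))
E
```

```text
cap 278 [ 533.5 -205.9] [45.9 46. ] 0.83 z 0.1264
shoulder 177 [ 533.7 -205.4] [55.6 56.4] 1.74 z 0.0856
rim 258 [ 534.  -205.7] [81.1 80.5] 1.26 z 0.0236
base 722 [ 539.8 -206. ] [154.1 140.9] 89.94 z 0.006
ledge 1711 [600.  122.8] [378.   46.2] 89.25 z 0.0705
tall 303 [600.4 121.8] [49.3 46.8] 41.83 z 0.1498
short 275 [598.6   1.1] [44.6 45.6] 39.31 z 0.1601
green 307 [ 570.7 -334.6] [46.8 47.2] 14.02 z 0.1195
yellow 285 [ 665.5 -133.6] [46.1 47. ] 18.06 z 0.12
pad 505 [705.3 424.4] [330.6 383.6] 11.51 z 0.0718
```

View pics/jar1.png

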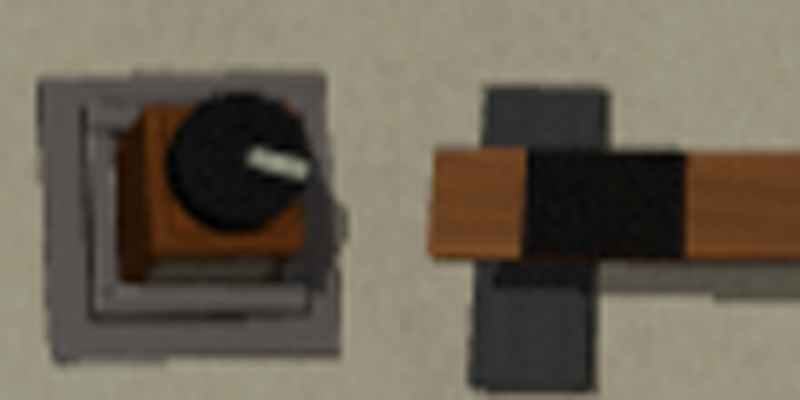

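The crops show the label's lower face toward the robot (-x), the rib about 75° anticlockwise from it, and the pad at x 525–687 and y 150–260 of the right crop. Next I'll refine the yaws and pad position while starting the approach.

```bash
python3 - <<'E'
from h import *
c=dict(np.load('pics/top.npz')); W=cloud(c)
K=c["intrinsics"];T=np.linalg.inv(c["view"])
def at(u,v,z):
    d=T[:3,:3]@np.array([(u-K[0,2])/K[0,0],(v-K[1,2])/K[1,1],1]); return (T[:3,3]+d*(z-T[2,3])/d[2])[:2]
f=lambda x,y:at(145+x*60/400-.5,150+y*60/400-.5,.072)
print('pad corners',[np.round(f(x,y)*1000,1) for x,y in((526,151),(687,153),(687,260),(524,258))])
h=lambda x,y:at(315+x*55/400-.5,180+y*55/400-.5,.006)
print('base',[np.round(h(x,y)*1000,1) for x,y in((40,76),(325,73),(340,357),(53,360))])
m=(W[...,2]>.064)&(W[...,2]<.078)&(W[...,0]>.56)&(W[...,0]<.64)&(W[...,1]>-.08)&(W[...,1]<.32)
b=W[m]; ys=np.arange(-.06,.3,.005); lo=[];hi=[]
for y in ys:
    q=b[abs(b[:,1]-y)<.004][:,0]; lo.append(q.min());hi.append(q.max())
for e in(lo,hi):
    p=np.polyfit(ys,e,1); print('ledge edge dx/dy deg',np.degrees(p[0]),np.polyval(p,.2425))
E
python3 -m inch '1 0 0 -1 0 0 1; 1 0 0 -1 0 0 1; 1 0 0 0 0 0 1; 1 0 0 0 0 0 1; 1 0 0 0 0 0 1; 1 0 0 0 0 0 0.79; 1 -1 0.2 0 0 0 0; 1 -1 0.2 0 0 0 0; 1 -1 0.2 0 0 0 0; 1 -1 0.2 0 0 0 0'
python3 -m inch '1 -1 0.2 0 0 0 0; 1 -1 0.2 0 0 0 0; 1 -1 0.2 0 0 0 0; 1 -1 0.2 0 0 0 0; 1 -1 0.2 0 0 0 0; 1 -1 0.2 0 0 0 0; 1 -1 0.2 0 0 0 0; 1 -1 0.2 0 0 0 0; 1 -1 0.2 0 0 0 0; 1 -1 0.2 0 0 0 0'
python3 -m inch '1 -1 0.2 0 0 0 0; 1 -1 0.2 0 0 0 0; 1 -1 0.2 0 0 0 0; 1 -1 0.2 0 0 0 0; 1 -1 0.2 0 0 0 0; 1 -1 0.2 0 0 0 0; 1 -1 0.2 0 0 0 0; 1 -1 0.2 0 0 0 0; 1 -1 0.2 0 0 0 0; 1 -1 0.2 0 0 0 0'
python3 -m inch '1 -1 0.2 0 0 0 0; 1 -1 0.2 0 0 0 0; 1 -1 0.2 0 0 0 0; 1 0 0 0 0 0 0; 1 0 0 0 0 0 0'
```

```text
pad corners [array([621.7, 113.9]), array([620.8,  49.5]), array([577.1,  49.3]), array([577.9, 114. ])]
base [array([ 587. , -150.4]), array([ 588. , -259.7]), array([ 478.6, -260.7]), array([ 477.6, -152.5])]
time_s: 1.35
ee_pos: [0.2093, 0.4185, 0.2652]
eef_rot: [-3.141, 0.0, 1.849]
force: [0.3, 0.1, 0.4]
grip_width: 0.0942
grip_force: 0.0
time_s: 2.6
ee_pos: [0.3494, 0.1466, 0.2653]
eef_rot: [-3.141, 0.0, 1.849]
force: [0.7, 0.6, 0.3]
grip_width: 0.0939
grip_force: 0.0
time_s: 3.85
ee_pos: [0.4896, -0.1253, 0.2652]
eef_rot: [-3.141, -0.0, 1.849]
force: [0.0, 0.2, -0.4]
grip_width: 0.0941
grip_force: 0.0
time_s: 4.47
ee_pos: [0.5311, -0.2055, 0.2652]
eef_rot: [-3.141, -0.0, 1.849]
force: [0.1, -0.0, 0.3]
grip_width: 0.0939
grip_force: 0.0Traceback (most recent call last):
  File "<stdin>", line 13, in <module>
    return umr_minimum(a, axis, None, out, keepdims, initial, where)
ValueError: zero-size array to reduction operation minimum which has no identity
```

```bash
python3 - <<'E'
from h import *
c=dict(np.load('pics/top.npz')); W=cloud(c)
K=c["intrinsics"];T=np.linalg.inv(c["view"])
def at(u,v,z):
    d=T[:3,:3]@np.array([(u-K[0,2])/K[0,0],(v-K[1,2])/K[1,1],1]); return (T[:3,3]+d*(z-T[2,3])/d[2])[:2]
f=lambda x,y:at(145+(x-400)*60/400-.5,150+y*60/400-.5,.072)
P=np.array([f(x,y)*1000 for x,y in((526,151),(687,153),(687,260),(524,258))]);print('pad',P.round(1),P.mean(0))
m=(W[...,2]>.064)&(W[...,2]<.078)&(W[...,0]>.56)&(W[...,0]<.64)&(W[...,1]>-.08)&(W[...,1]<.32)
b=W[m]; ys=np.r_[np.arange(.035,.09,.005),np.arange(.16,.3,.005),np.arange(-.055,-.03,.005)]
print(b[:,1].min(),b[:,1].max())
for fn in(np.min,np.max):
    e=[fn(b[abs(b[:,1]-y)<.004][:,0]) for y in ys]
    p=np.polyfit(ys,e,1); print('deg',np.degrees(p[0]),np.polyval(p,.2425))
c=shot('wrist'); W=cloud(c)
q=W[(W[...,2]>.120)&(W[...,2]<.132)&(abs(W[...,0]-.5335)<.04)&(abs(W[...,1]+.206)<.04)]
r=cv2.minEnclosingCircle((q[:,:2]*1000).astype(np.float32)); print('cap',r,np.median(q[:,2]))
cv2.imwrite('pics/w1.png',c["img"])
E
```

```text
pad [[621.8 273.7]
 [621.  209.3]
 [577.2 208. ]
 [578.1 272.6]] [599.52796582 240.89675609]
-0.06649488090059302 0.31180833636165056
deg 0.5849266662340278 0.579784114011166
deg 0.5747390294122564 0.6229605863172012
cap ((533.0685424804688, -205.79368591308594), 23.772735595703125) 0.12583969110310045
```

View pics/w1.png

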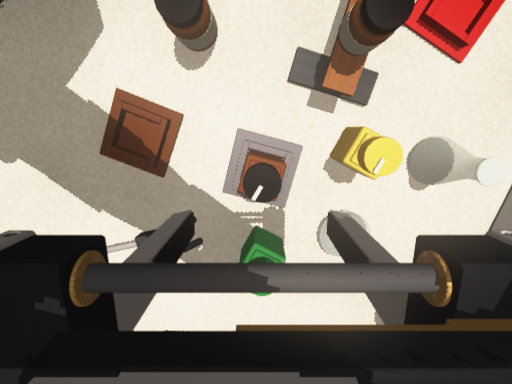

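The wrist view shows the amber jar's cap at (262,182) between the fingers in its grey holder, with no obstacles around it. I'll descend and grip the cap.

```bash
python3 -m inch '1 -0.03 0.07 1 0 0 0; 1 0 0 1 0 0 0; 1 0 0 1 0 0 0; 1 0 0 1 0 0 0; 1 0 0 0.8 0 0 0; 1 0 0 0.5 0 0 0; 1 0 0 0.2 0 0 0; 1 0 0 0 0 0 0'
python3 -m inch '-1 0 0 0 0 0 0; -1 0 0 0 0 0 0; -1 0 0 0 0 0 0; -1 0 0 0 0 0 0; -1 0 0 0 0 0 0; -1 0 0 0 0 0 0; -1 0 0 0 0 0 0; -1 0 0 0 0 0 0' 30
```

```text
time_s: 5.52
ee_pos: [0.5338, -0.2062, 0.1009]
eef_rot: [3.141, 0.0, 1.849]
force: [0.1, -0.5, 0.5]
grip_width: 0.0943
grip_force: 0.0
time_s: 6.52
ee_pos: [0.5336, -0.2063, 0.1004]
eef_rot: [-3.141, -0.0, 1.849]
force: [-1.2, 0.2, 0.6]
grip_width: 0.0474
grip_force: 30.0
```

```bash
python3 -m inch '-1 0 0 0 0 0 0.7; -1 0 0 0 0 0 0.7; -1 0 0 0 0 0 0.7; -1 0 0 0 0 0 0.7; -1 0 0 0 0 0 0.7; -1 0 0 0 0 0 0.7; -1 0 0 0 0 0 0.7;  -1 0 0 0 0 0 0.7;-1 0 0 0 0 0 0; -1 0 0 0 0 0 0' 30
python3 -c "
from h import *
print(ctrl.get_obs()['moment'])"
python3 -m inch '-1 0 0 0 0 0 0.4; -1 0 0 0 0 0 0.4; -1 0 0 0 0 0 0.4; -1 0 0 0 0 0 0.4;-1 0 0 0 0 0 0; -1 0 0 0 0 0 0'
python3 -c "
from h import *
print(ctrl.get_obs()['moment'])"
```

```text
time_s: 7.78
ee_pos: [0.5337, -0.2063, 0.1004]
eef_rot: [3.141, 0.0, 0.874]
force: [0.3, -0.6, -0.5]
grip_width: 0.0473
grip_force: 30.0
[-0.25996573  0.10706157 -0.00557219]
time_s: 8.52
ee_pos: [0.5336, -0.2063, 0.1004]
eef_rot: [3.142, -0.0, 0.595]
force: [0.6, -0.4, -0.9]
grip_width: 0.0472
grip_force: 30.0
[-0.31435836  0.0688906  -0.06503482]
```

```bash
for i in 1; do python3 -m inch '-1 0 0 0 0 0 0.2; -1 0 0 0 0 0 0.2; -1 0 0 0 0 0 0'; python3 -c "
from h import *
print(ctrl.get_obs()['moment'])"; python3 -m inch '-1 0 0 0 0 0 0.2; -1 0 0 0 0 0 0.2; -1 0 0 0 0 0 0'; python3 -c "
from h import *
print(ctrl.get_obs()['moment'])"; done
```

```text
time_s: 8.9
ee_pos: [0.5336, -0.2062, 0.1004]
eef_rot: [-3.142, -0.0, 0.522]
force: [-1.2, -0.9, -0.5]
grip_width: 0.0476
grip_force: 30.0
[-0.22696551  0.06817128 -0.03515285]
time_s: 9.28
ee_pos: [0.5334, -0.2063, 0.1005]
eef_rot: [-3.141, 0.001, 0.453]
force: [-3.4, -1.1, 0.5]
grip_width: 0.0474
grip_force: 30.0
[-0.17395018  0.75427732  0.69356404]
```

```bash
python3 -m inch '-1 0 0 -0.2 0 0 0; -1 0 0 -0.3 0 0 0; -1 0 0 -0.4 0 0 0; -1 0 0 -0.5 0 0 0; -1 0 0 -0.6 0 0 0; -1 0 0 -1 0 0 0; -1 0 0 -1 0 0 0; -1 0 0 -0.7 0 0 0; -1 0 0 -0.3 0 0 0; -1 0 0 0 0 0 0'
cat > side.py <<'E'
from h import *
from sys import argv
import sys
o=ctrl.get_obs(); p=o['ee_pos']; print(p,o['eef_rot'],o['moment'],o['force'])
c=shot('side'); W=cloud(c)
zb=p[2]-.0944+.0  # jar underside about
m=(abs(W[...,0]-p[0])<.05)&(abs(W[...,1]-p[1])<.05)&(W[...,2]>zb+.006)&(W[...,2]<zb+.074)
q=W[m]; print('n',len(q),'underside',zb)
N=q.reshape(-1,3)
# split faces by local normals
A=cv2.blur(np.nan_to_num(W),(3,3))
du=np.roll(W,-2,1)-np.roll(W,2,1); dv=np.roll(W,-2,0)-np.roll(W,2,0)
n=np.cross(du,dv); n/=np.linalg.norm(n,axis=-1,keepdims=True)+1e-12
n=n[m]; ang=np.degrees(np.arctan2(n[:,1],n[:,0]))%180
h,e=np.histogram(ang,18,(0,180)); print(h)
a4=np.exp(4j*np.radians(ang[np.abs(n[:,2])<.3])); print('rough yaw mod90',np.degrees(np.angle(a4.mean()))/4)
for k in range(2):
    t0=np.degrees(np.angle(a4.mean()))/4+90*k
    s=(np.abs((ang-t0+90)%180-90)<18)&(np.abs(n[:,2])<.3); f=q[s]
    if len(f)<30: continue
    for _ in range(3):
        ce=f.mean(0); v=np.linalg.svd(f-ce,full_matrices=False)[2][2]; d=(f-ce)@v; f=f[abs(d)<2*d.std()+1e-4]
    v=v*np.sign(v[:2]@[np.cos(np.radians(t0)),np.sin(np.radians(t0))])
    print('face',k,len(f),'ctr',ce.round(4),'normal yaw',np.degrees(np.arctan2(v[1],v[0])).round(2),'tilt',np.degrees(np.arcsin(v[2])).round(2),'sd',d.std())
x=c["img"][np.where(m)[0].min()-45:np.where(m)[0].max()+25,np.where(m)[1].min()-30:np.where(m)[1].max()+30]
cv2.imwrite(f'pics/{argv[1]}.png',cv2.resize(x,None,fx=4,fy=4,interpolation=2)[:600,:800])
E
python3 side.py s2
```

```text
time_s: 10.52
ee_pos: [0.5337, -0.2062, 0.251]
eef_rot: [3.141, -0.001, 0.453]
force: [0.6, -0.5, -5.7]
grip_width: 0.0476
grip_force: 30.0
[ 0.53368525 -0.20624822  0.25102187] [ 3.14092500e+00 -6.94313947e-04  4.52960131e-01] [-0.03899544  0.16894232 -0.01429627] [ 0.5986883  -0.54349286 -5.73087245]
n 699 underside 0.15662186688072866
[ 16  22   2   6  11   9  30 116 198  98   9   0   3   1   0  39  60  56]
rough yaw mod90 -7.885887272269087
face 0 127 ctr [ 0.502  -0.2049  0.1988] normal yaw -5.27 tilt -0.36 sd 0.000435465003119479
face 1 395 ctr [ 0.5261 -0.2344  0.1978] normal yaw 84.86 tilt 0.15 sd 0.0007698228044491888
```

View pics/s2.png

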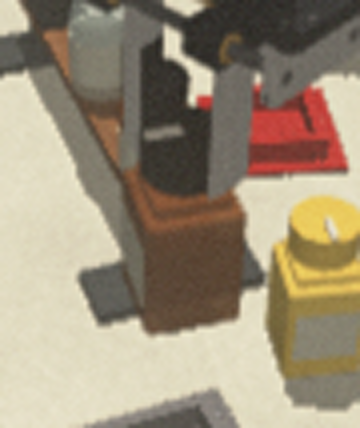

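The jar is lifted and the white rib points to the labelled (left, -x) side at (163,130) in the crop, so the cap is home. Jar yaw is about -5.1° and the ledge is at -0.6°, so I'll correct by 4.5° while carrying.

```bash
python3 -m inch '-1 0 0 -0.5 0 0 -0.2; -1 0 0 -0.7 0 0 -0.25; -1 0 0 -0.6 0 0 0; -1 0 0 -0.2 0 0 0; -1 0.26 -0.33 0 0 0 0; -1 0.26 -0.33 0 0 0 0; -1 0.53 -0.65 0 0 0 0; -1 0.53 -0.65 0 0 0 0; -1 0.53 -0.65 0 0 0 0; -1 0.53 -0.65 0 0 0 0'
python3 -m inch '-1 0.53 -0.65 0 0 0 0; -1 0.53 -0.65 0 0 0 0; -1 0.53 -0.65 0 0 0 0; -1 0.53 -0.65 0 0 0 0; -1 0.53 -0.65 0 0 0 0; -1 0.53 -0.65 0 0 0 0; -1 0.53 -0.65 0 0 0 0; -1 0.53 -0.65 0 0 0 0; -1 0.53 -0.65 0 0 0 0; -1 0.53 -0.65 0 0 0 0'
python3 -m inch '-1 0.53 -0.65 0 0 0 0; -1 0.53 -0.65 0 0 0 0; -1 0.26 -0.33 0 0 0 0; -1 0.26 -0.33 0 0 0 0; -1 0 0 0 0 0 0; -1 0 0 0 0 0 0; -1 0 0 0 0 0 0'
cat >> side.py <<'E'
# ledge edges in the side view
m=(W[...,2]>.064)&(W[...,2]<.078)&(W[...,0]>.56)&(W[...,0]<.64)&(W[...,1]>-.08)&(W[...,1]<.33)
b=W[m]; print('ledge y',b[:,1].min(),b[:,1].max())
r=cv2.minAreaRect((b[:,:2]*1000).astype(np.float32)); print(r)
E
python3 side.py s3
```

```text
time_s: 11.82
ee_pos: [0.5522, -0.08, 0.3098]
eef_rot: [-3.141, 0.001, 0.532]
force: [0.7, -0.1, -3.9]
grip_width: 0.0475
grip_force: 30.0
time_s: 13.08
ee_pos: [0.5901, 0.1686, 0.3098]
eef_rot: [-3.141, 0.001, 0.532]
force: [-0.7, -0.0, -4.4]
grip_width: 0.0477
grip_force: 30.0
time_s: 13.95
ee_pos: [0.6017, 0.241, 0.3106]
eef_rot: [3.141, -0.0, 0.531]
force: [0.2, 0.1, -4.0]
grip_width: 0.047
grip_force: 30.0
[0.60168122 0.2409913  0.31061822] [ 3.14144048e+00 -1.87031356e-04  5.30839895e-01] [-0.06432146  0.17622865  0.04988795] [ 0.16045421  0.0872904  -4.02370442]
n 462 underside 0.2162182230591917
[38 11  8  6  7 11 15 52 76 95 45  6  0  0  0 37 44  7]
rough yaw mod90 -3.4633028927031453
face 0 121 ctr [0.5869 0.2297 0.2559] normal yaw 61.34 tilt -8.74 sd 0.010680340066540048
face 1 190 ctr [0.5977 0.2125 0.258 ] normal yaw 90.74 tilt -1.09 sd 0.0012662979050743367
ledge y -0.07165798486407671 0.3073556359307411
((594.2205200195312, 117.88959503173828), (378.98162841796875, 49.38564682006836), 89.7333984375)
```

View pics/s3.png

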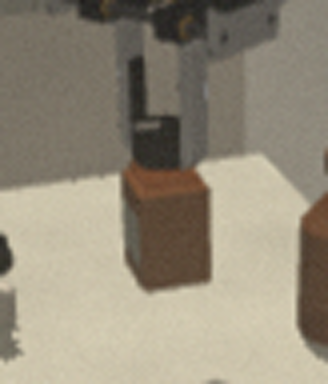

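The jar hangs upright at (167,225), rib still toward the label. I'll check the alignment over the pad with the wrist camera and a robust face fit.

```bash
cat > fit.py <<'E'
from h import *
def ransac(q,yaw,tol=.0012):
    best=None; rng=np.random.default_rng(0)
    for _ in range(1500):
        a=q[rng.choice(len(q),3,False)]; v=np.cross(a[1]-a[0],a[2]-a[0]); l=np.linalg.norm(v)
        if l<1e-5: continue
        v/=l
        if abs(v[2])>.15: continue
        d=(np.degrees(np.arctan2(v[1],v[0]))-yaw+90)%180-90
        if abs(d)>15: continue
        i=abs((q-a[0])@v)<tol
        if best is None or i.sum()>best.sum(): best=i
    f=q[best]; ce=f.mean(0); v=np.linalg.svd(f-ce,full_matrices=False)[2][2]
    return len(f),ce.round(4),((np.degrees(np.arctan2(v[1],v[0]))-yaw+90)%180-90).round(2),v[2].round(3),np.ptp(f,axis=0).round(3)
def jar(c,zb,p):
    W=cloud(c); m=(abs(W[...,0]-p[0])<.045)&(abs(W[...,1]-p[1])<.045)&(W[...,2]>zb+.005)&(W[...,2]<zb+.075)
    q=W[m]; print(len(q))
    if len(q)>60:
        for y in(0,90): print(y,ransac(q,y))
E
python3 - <<'E'
from fit import *
p=ctrl.get_obs()['ee_pos']; zb=p[2]-.0944
for k in range(3): print('side'); jar(shot('side'),zb,p)
c=shot('wrist'); print('wrist'); jar(c,zb,p)
W=cloud(c); m=(abs(W[...,2]-.070)<.006)&(W[...,0]>.55)&(W[...,0]<.65)&(W[...,1]>-.1)&(W[...,1]<.33)
b=W[m]; print('ledge',len(b),b.min(0),b.max(0),cv2.minAreaRect((b[:,:2]*1000).astype(np.float32)))
cv2.imwrite('pics/w2.png',c["img"])
E
```

```text
side
476
0 (96, array([0.5701, 0.2356, 0.259 ]), np.float64(0.15), np.float64(0.008), array([0.002, 0.055, 0.068]))
90 (200, array([0.5965, 0.2129, 0.2562]), np.float64(0.43), np.float64(-0.017), array([0.057, 0.003, 0.07 ]))
side
478
0 (97, array([0.57  , 0.236 , 0.2595]), np.float64(0.24), np.float64(0.004), array([0.003, 0.054, 0.07 ]))
90 (189, array([0.5965, 0.2129, 0.2584]), np.float64(-1.34), np.float64(-0.007), array([0.055, 0.003, 0.07 ]))
side
475
0 (100, array([0.5701, 0.2354, 0.2589]), np.float64(0.96), np.float64(0.008), array([0.003, 0.05 , 0.069]))
90 (199, array([0.5976, 0.2129, 0.2562]), np.float64(-2.0), np.float64(-0.005), array([0.054, 0.004, 0.069]))
wrist
688
0 (570, array([0.6297, 0.243 , 0.2612]), np.float64(-0.43), np.float64(0.002), array([0.002, 0.052, 0.07 ]))
90 (134, array([0.6098, 0.2689, 0.2619]), np.float64(-1.74), np.float64(0.002), array([0.047, 0.003, 0.068]))
ledge 2016 [0.58025674 0.00316994 0.06405969] [0.62466788 0.31096463 0.07594622] ((602.3800659179688, 157.07107543945312), (307.77606201171875, 44.39957809448242), 89.96607971191406)
```

View pics/w2.png

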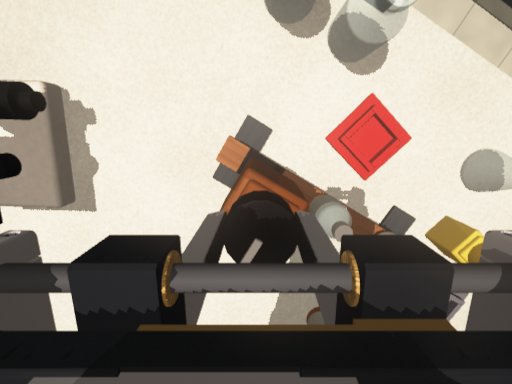

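The wrist view shows the jar above the pad end of the ledge and the tall bottle clear at (332,215). Wrist fits put the jar at (0.6017, 0.241) with yaw -0.4°, matching the pad to about 1 mm, so I'll lower it.

```bash
python3 -m inch '-1 0 0 0.5 0 0 0; -1 0 0 0.8 0 0 0; -1 0 0 0.8 0 0 0; -1 0 0 0.8 0 0 0; -1 0 0 0.7 0 0 0; -1 0 0 0.5 0 0 0; -1 0 0 0.3 0 0 0; -1 0 0 0.15 0 0 0; -1 0 0 0.05 0 0 0; -1 0 0 0 0 0 0'
python3 -m inch '-1 0 0 0.05 0 0 0; -1 0 0 0.05 0 0 0; -1 0 0 0 0 0 0'
python3 -m inch '-1 0 0 0.04 0 0 0; -1 0 0 0.04 0 0 0; -1 0 0 0 0 0 0'
```

```text
time_s: 15.45
ee_pos: [0.6018, 0.2416, 0.1729]
eef_rot: [3.141, -0.001, 0.532]
force: [0.0, -0.3, -4.7]
grip_width: 0.0473
grip_force: 30.0
time_s: 15.82
ee_pos: [0.6016, 0.2416, 0.1693]
eef_rot: [-3.142, 0.0, 0.532]
force: [0.7, -0.5, -5.0]
grip_width: 0.0472
grip_force: 30.0
time_s: 16.2
ee_pos: [0.6016, 0.2416, 0.1669]
eef_rot: [-3.142, 0.0, 0.532]
force: [-0.1, 0.6, -5.0]
grip_width: 0.0474
grip_force: 30.0
```

```bash
python3 -m inch '-1 0 0 0.02 0 0 0; -1 0 0 0 0 0 0'
python3 -m inch '-1 0 0 0.02 0 0 0; -1 0 0 0 0 0 0'; python3 -m inch '-1 0 0 0.02 0 0 0; -1 0 0 0 0 0 0'
python3 - <<'E'
from fit import *
p=ctrl.get_obs()['ee_pos']; zb=p[2]-.0944
for k in range(2):
    c=shot('wrist'); jar(c,zb,p)
W=cloud(c); b=W[(abs(W[...,2]-.070)<.006)&(W[...,0]>.55)&(W[...,0]<.65)&(W[...,1]>-.1)&(W[...,1]<.33)]
print('ledge',b.min(0),b.max(0),cv2.minAreaRect((b[:,:2]*1000).astype(np.float32)))
E
```

```text
time_s: 16.45
ee_pos: [0.6016, 0.2416, 0.1665]
eef_rot: [3.142, -0.0, 0.532]
force: [-0.6, 0.8, -4.3]
grip_width: 0.0473
grip_force: 30.0
time_s: 16.7
ee_pos: [0.6018, 0.2418, 0.1665]
eef_rot: [3.142, -0.001, 0.532]
force: [-0.9, 0.8, 2.1]
grip_width: 0.0473
grip_force: 30.0
time_s: 16.95
ee_pos: [0.6019, 0.2418, 0.1664]
eef_rot: [3.141, -0.002, 0.532]
force: [-2.3, 0.4, 6.9]
grip_width: 0.047
grip_force: 30.0
674
0 (558, array([0.6298, 0.2434, 0.1174]), np.float64(-0.48), np.float64(0.0), array([0.002, 0.053, 0.07 ]))
90 (132, array([0.6099, 0.2692, 0.1152]), np.float64(-1.81), np.float64(0.001), array([0.049, 0.003, 0.07 ]))
672
0 (555, array([0.6298, 0.2433, 0.1167]), np.float64(-0.47), np.float64(-0.0), array([0.002, 0.054, 0.07 ]))
90 (139, array([0.6104, 0.2691, 0.1151]), np.float64(-2.07), np.float64(0.001), array([0.049, 0.003, 0.07 ]))
ledge [0.57986541 0.12257196 0.0640014 ] [0.624738   0.31087364 0.07599715] ((602.2626342773438, 216.70799255371094), (44.56153869628906, 188.3645477294922), 0.11838871985673904)
```

```bash
python3 -m inch '-1 0 0 -0.02 0 0 0; -1 0 0 0 0 0 0; 0.6 0 0 0 0 0 0; 0.6 0 0 0 0 0 0; 0.6 0 0 0 0 0 0; 0.6 0 0 0 0 0 0; 0.6 0 0 0 0 0 0' 
python3 -m inch '0.6 0 0 -0.3 0 0 0; 0.6 0 0 -0.6 0 0 0; 0.6 0 0 -1 0 0 0; 0.6 0 0 -1 0 0 0; 0.6 0 0 -1 0 0 0; 0.6 -1 0 -0.5 0 0 0; 0.6 -1 0 0 0 0 0; 0.6 -1 0 0 0 0 0; 0.6 -1 0 0 0 0 0; 0.6 -1 0 0 0 0 0'
python3 -m inch '0.6 -1 0 0 0 0 0; 0.6 -1 0 0 0 0 0; 0.6 -1 0 0 0 0 0; 0.6 0 0 0 0 0 0; 0.6 0 0 0 0 0 0'
python3 - <<'E'
from h import *
c=shot('top'); W=cloud(c)
def rect(n,x,y,lo,hi,r=.045):
    b=W[(abs(W[...,0]-x)<r)&(abs(W[...,1]-y)<r)&(W[...,2]>lo)&(W[...,2]<hi)]; q=cv2.minAreaRect((b[:,:2]*1000).astype(np.float32)); print(n,len(b),np.round(q[0],1),np.round(q[1],1),round(q[2],2),np.median(b[:,2]))
rect('cap',.602,.2418,.185,.2); rect('shoulder',.602,.2418,.14,.168); rect('tall',.6,.122,.13,.2); rect('short',.5986,.001,.15,.17)
rect('green',.5707,-.3346,.1,.14); rect('yellow',.6655,-.1336,.1,.14)
i=c["img"]; s=camera('side')["img"]
cv2.imwrite('pics/end.png',np.hstack([cv2.resize(i[130:230,120:253],(400,300),interpolation=2),cv2.resize(s[120:240,180:340],(400,300),interpolation=2)]))
E
```

```text
time_s: 17.92
ee_pos: [0.6016, 0.2416, 0.1658]
eef_rot: [3.142, 0.0, 0.532]
force: [0.4, -0.1, -0.1]
grip_width: 0.0754
grip_force: 0.0
time_s: 19.18
ee_pos: [0.4715, 0.1651, 0.2994]
eef_rot: [3.141, -0.002, 0.532]
force: [0.6, 0.3, -0.2]
grip_width: 0.0753
grip_force: 0.0
time_s: 19.8
ee_pos: [0.3952, 0.1201, 0.2987]
eef_rot: [3.141, -0.001, 0.531]
force: [-0.5, 0.1, -0.0]
grip_width: 0.0752
grip_force: 0.0
cap 305 [601.8 241.7] [46.7 45.9] 27.44 0.1919711601700409
shoulder 212 [601.4 241.5] [56.4 55.6] 89.18 0.15246167774379238
tall 297 [599.9 121. ] [47.7 48.5] 25.95 0.15034337719612778
short 282 [598.5   0.9] [45.4 44.7] 0.01 0.15977019377043988
green 309 [ 570.5 -334.4] [46.2 47.3] 52.65 0.11943805566425802
yellow 286 [ 665.5 -134.4] [45.4 48.3] 47.88 0.11973342159828382
```

View pics/end.png

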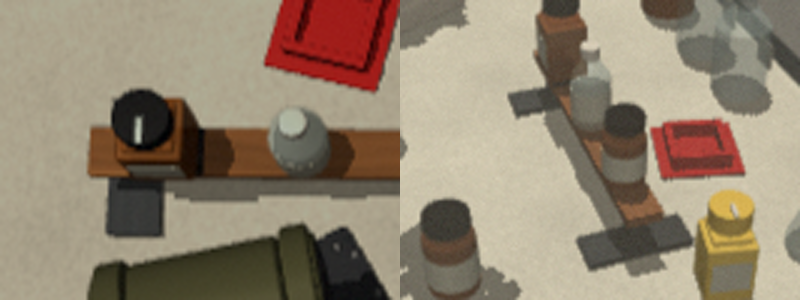

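The jar stands upright and square on the pad at (150,135), with the rib pointing straight to the label side. The neighbouring bottles have not moved.

```bash
python3 -c "
from station import ticket
print(ticket.hand_in())"
```

```text
the job is handed in; nothing more can be done
None
```

I turned the cap clockwise to its stop in the holder, then set the jar upright on the pad (centred to about 1 mm, square to the ledge to under 1°), let go and handed in at about 20 s; the glassware I checked (both ledge bottles and both look-alikes) had not moved.

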